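Clamp the detector carriage and take an exposure

ROBOT

A 6-joint arm with a two-finger parallel gripper is mounted at the origin on the work surface. World frame = base frame: x ahead of the robot, y to its left, z up, the work surface at z = 0. Lengths are in m, angles in rad, forces in N, time in s.
With the tool pointing down it reaches from about 0.275 to 0.75 m from the base axis. Payload 10.2 kg.
Tool frame: the origin (TCP) lies midway between the tips of the shut fingers; the grasp point (between the pads) lies 19 mm behind it; x points along the fingers, z is the direction in which the jaws open and shut, and the axes are right-handed (so a half turn about x gives the same grasp; the last joint's range is limited). The gripper opens to 85 mm and grips with 20 to 120 N. Pads are 22 mm wide; open, the fingers measure 114 mm over their backs; the gripper's body (76 mm by 85 mm) begins 54 mm behind the grasp point. The pads swing forward as they close: fully open they stand 13 mm farther back than shut.
Start: joints at [-0.223, 0.313, 1.498, -0, 1.331, -0.223], TCP at [0.525, -0, 0.231] pointing down, gripper open.
Joint ranges: [-2.94, 2.94], [-0.97, 2.17], [0.19, 2.56], [-1.23, 4.37], [0.02, 3.11], [-2.88, 2.88]. Speed limits (rad/s): [2.39, 2.39, 3.01, 3.14, 3.14, 3.14].

INTERFACE

Orientations are given as a unit quaternion [w, x, y, z].
In Python, from cell import bot gives the robot as it stands.
- The arm moves only by the tool carry_out, never from a script. Its argument "deltas" is one flat list of numbers, 7 for each row, row after row: the shift along the tool's x, y, z in m, then the turn, a rotation vector about the tool's x, y, z in rad, then the finger opening in m, from 0 to 0.0854. A call has 1 to 5 rows; each row is the pose to reach, as a shift and turn from the pose commanded when the call began, along the tool's axes at that moment; what a row does not reach only later rows make up. A row lasts 1/12 s, in which the tool goes at most 41.7 mm and 7.16 degrees, less where a joint would pass 70% of its speed; a pose out of reach is approached as far as the arm can. A call with a gripper value outside its range is refused whole. The fingers move at their own pace and stop on an object; "newtons" is the grip in N (left out, the last holds). Time passes only in rows, so rows that repeat a pose let the fingers close. It gives the time, the measured TCP pose, the force and the opening at its end, in the units of the state.
- bot.get_obs(): the state, without advancing time (a new reading comes with each control period).
- bot.capture(name): name is "scene" or "side" or "wrist"; returns a dict with "color" (384x512x3 uint8, blue, green, red), "intrinsics" (3x3 intrinsics, pixels), "extrinsics" (4x4, takes a point from camera to world coordinates); the wrist camera has in their place "mount" (4x4, takes a point from camera to tool coordinates, whose origin is the TCP and whose axes are the tool frame's). Camera axes: x right, y down, z forward; pixel columns grow to the right and rows downward; lengths in m; the calibration is good to about 2 mm. A picture is of the moment at which its call begins: read the wrist's pose just before it. There is no depth.
- bot.close_job(): hands the job in, once; it reports no verdict.
The state is a dict: "time_s": time; "joint_pos": joint angles; "joint_velocities": joint speeds; "joint_torque": joint torques, N m; "tcp_pos": TCP position; "eef_rot": TCP orientation; "wrist_force": force on the tool from outside, world axes, zero at the start; "wrist_torque": the same for the moment, N m; "width": opening from 0.0 (shut) to 1.0 (fully open).
Only numpy, scipy, OpenCV 4.12 (cv2) and the standard library are available. Lean on these libraries where they do the work, as an engineer would, in place of code of your own. Each camera call takes 0.05 s, during which the arm holds its last target.

TASK

Lock the detector carriage where it stands by turning its bar-shaped clamp knob clockwise until the torque clutch clicks over. Then take an exposure with the slanted release plunger under the frame arm: press it along its axis to the soft first stop and pause there about a second, press on to the stiff second stop and hold about a second, then let it come fully back up. Do not ram the plunger, shift the carriage or disturb the things lying around.

Things in the scene. Friction and masses are not known exactly. Their poses are not given: they have to be found in the camera images.
- rail_unit: Fixed aluminium plate 180 x 300 x 12 mm with two steel rails along its y; origin at the centre of its underside. On the rails a detector carriage: aluminium block 150 x 100 mm, top 60 mm above the table. On it a grey cylindrical detector lies along y, 50 mm to +x of the carriage centre, its top 88 mm above the table; the clamp knob stands 45 mm to -x of the centre.
- carriage (a joint): Position of the carriage along the rails, m, -0.075 to 0.075, growing along the rail unit's +y; stiff sliding friction of about 15 N. It must stay where it is.
- knob_grip (a point): Centre of the clamp knob's black grip bar, 50 mm long (its x) x 16 mm thick (y) x 32 mm high (z, up), 88 to 120 mm above the table. The vertical turning axis passes through it. Below the bar: a 13 mm neck down to a 28 mm steel collar whose top is 73 mm above the table. The bar turns by joint clamp_screw plus joint clutch.
- clamp_screw (a joint): Clamp screw under the knob, rad, grows clockwise seen from above; 0 is loose, 1.2 is its end, fully clamped. It turns easily (0.03 N m) and stays where left. It starts between 0.35 and 0.9.
- clutch (a joint): Slip of the knob over the screw in its torque clutch, rad, 0 at the start, grows clockwise seen from above. It slips at 0.12 N m, so only once the screw is at its end; one click is 0.15 rad of slip. More clicks do no harm.
- release_stand: Fixed exposure release: aluminium base plate 170 x 250 x 12 mm, its centre 15 mm to +x of the origin, which lies on the underside (z up). On it a grey head, its top face tilted 28 degrees to face up and to the stand's -x, away from the robot (the stand is turned about half round); the plunger stands square on that face. Over 40 N on the stand counts as ramming.
- frame_arm (a point): Centre of the aluminium arm above the plunger: 30 x 30 mm section (x, z), 170 mm along the stand's y, carried by a 30 mm square post near its +y end (70 mm off). Its underside is 90 mm above the cap's top centre, its -x face 16 mm to the stand's +x of it, its top 239 mm above the table. So the plunger is reached only with the tool tilted about 28 degrees, from the stand's -x side.
- cap_top (a point): Centre of the top face of the plunger's black round cap (32 mm diameter, 10 mm thick), at rest 118.5 mm above the table. Its z axis points outward along the plunger axis, 28 degrees from vertical, leaning to the stand's -x; press along -z.
- prep (a joint): First-stage travel of the plunger cap, m: 0 at rest, 0.012 at the first stop. Soft spring, 2 N at the start rising to 4.4 N at the stop.
- fire (a joint): Second-stage travel, in addition to the first, m: 0 until the push exceeds 9.2 N, 0.006 at the second stop, where the spring gives 14 N. Both springs push the plunger back when it is released.
- meter: Black hand-held meter lying loose, 90 x 160 x 45 mm; origin at the centre of its underside. Leave alone.
- wood_block: Loose wooden block 90 x 90 x 35 mm; origin at the centre of its underside. Leave alone.
- buildup_cap: Loose white plastic chamber cap, 44 mm diameter, 45 mm high; origin at the centre of its underside. Leave alone.
- screwdriver: Loose screwdriver lying along its x axis with its grey handle to -x. Leave alone.

How it is judged:
On the way, in this order (a step that is already met when the one before it is completed fails the run):
1. the clamp screw is fully in and the clutch has slipped a click (value of joint clamp_screw above 1.15 rad and value of joint clutch above 0.12 rad), for 0.1 s.
2. the plunger rests at its first stop (value of joint prep above 0.0105 m and value of joint fire below 0.0015 m), for 0.5 s.
3. the plunger is held at its second stop (value of joint prep above 0.0105 m and value of joint fire above 0.0045 m), for 0.5 s.
4. the plunger is fully back up (value of joint prep below 0.0015 m and value of joint fire below 0.001 m), for 0.2 s.
At the end, for the whole second after the job is handed in: The clamp screw is at its end (over 1.15 rad) with the clutch slipped by at least one click (over 0.12 rad), the plunger is fully back up (first stage within 1.5 mm, second within 1 mm of rest) and the carriage is within 8 mm of where it was (all of step 1 and all of step 4 and distance of knob_grip from where it was at the start of the episode below 0.008 m); the robot touches nothing.
It fails at once if exposing before the carriage is clamped (value of joint fire above 0.003 m and (value of joint clutch below 0.12 rad or value of joint clamp_screw below 1.15 rad)).
It fails at once if the release is rammed with more than 40 N (contact force between any of the fingers, the arm and release_stand above 40 N).
It fails at once if the carriage is shifted by more than 15 mm (distance of knob_grip from where it was at the start of the episode above 0.015 m).
It fails at once if a bystander is moved by more than 30 mm (distance of any of meter, wood_block, buildup_cap, screwdriver from where it was at the start of the episode above 0.03 m).
It also fails if it takes over 64 s, if anything falls off the work surface, if the arm or the gripper's body presses on something with over 40 N, if the wrist force passes 120 N, or if a joint passes its speed limit or range.

## Working session

There is one attempt and no reset: what is moved stays moved. The work goes in short steps, Python scripts to look and compute and a tool call to move; the robot and the scene stay as the last step left them, time stands still between calls to the robot, and variables do not carry over. Pictures are saved under pics/ and viewed, and the job is handed in when it is done.

Besides the shell and the picture viewer there is one more tool, called after "Call:" as name(argument=value, ...) on one line, values as JSON. carry_out: Moves the arm, as the interface text tells. Its arguments: {"type":"object","properties":{"deltas":{"type":"array"},"newtons":{"type":"number"}},"required":["deltas"]}

```bash
ls; mkdir -p pics
python3 - <<'E'
from cell import bot
import cv2
o=bot.get_obs(); print(o)
for n in ("scene","side","wrist"):
    c=bot.capture(n); cv2.imwrite(f"pics/{n}0.png",c["color"]); 
    print(n,c["intrinsics"].tolist()); print((c["extrinsics"] if "extrinsics" in c else c["mount"]).round(4).tolist())
E
```

```text
pics
{'time_s': 0.0, 'joint_pos': array([-2.23370672e-01,  3.13429395e-01,  1.49841004e+00, -8.50752634e-06,
        1.33096012e+00, -2.23397035e-01]), 'joint_velocities': array([-1.53750129e-03, -2.20648001e-04, -1.99851454e-03, -2.95701876e-04,
        2.99241007e-05,  1.17590724e-03]), 'joint_torque': array([-5.78409599e-04, -4.12261176e+01, -2.59742296e+01, -3.58453699e-04,
        4.11797926e-03, -1.23038126e-05]), 'tcp_pos': array([5.24762126e-01, 5.51034434e-05, 2.30755786e-01]), 'eef_rot': array([7.06689902e-01, 8.16425828e-05, 7.07523403e-01, 1.01716604e-04]), 'wrist_force': array([-0.36822543,  0.12516615,  0.04615659]), 'wrist_torque': array([-0.02139445,  0.00147558,  0.0030821 ]), 'width': 0.9997890788914519}
scene [[418.7735162472134, 0.0, 259.07926669139596], [0.0, 418.7735162472134, 195.39508071334524], [0.0, 0.0, 1.0]]
[[-0.6462, 0.4942, -0.5815, 1.2973], [0.7631, 0.416, -0.4945, 0.5686], [-0.0025, -0.7633, -0.646, 0.9021], [0.0, 0.0, 0.0, 1.0]]
side [[467.09008793043046, 0.0, 260.62350668199565], [0.0, 467.09008793043046, 192.16139435356786], [0.0, 0.0, 1.0]]
[[0.9809, -0.1499, 0.1243, 0.448], [-0.1937, -0.685, 0.7023, -1.0028], [-0.0201, -0.713, -0.7009, 1.1253], [0.0, 0.0, 0.0, 1.0]]
wrist [[327.90089100504474, 0.0, 257.66472171334283], [0.0, 327.90089100504474, 191.7587980380743], [0.0, 0.0, 1.0]]
[[-0.0003, -0.2837, 0.9589, -0.1419], [-0.0006, -0.9589, -0.2837, 0.0713], [1.0, -0.0007, 0.0001, -0.0015], [0.0, 0.0, 0.0, 1.0]]
```

View pics/scene0.png

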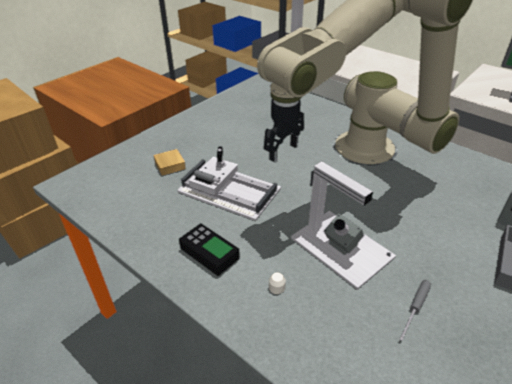

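View pics/side0.png

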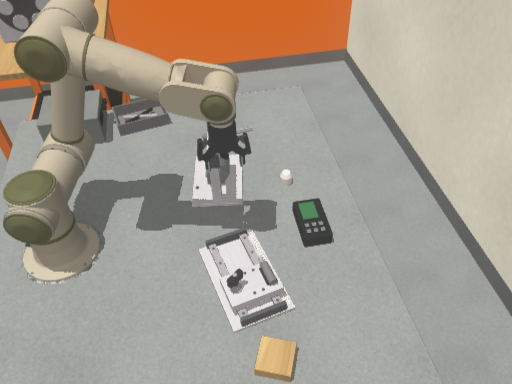

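View pics/wrist0.png

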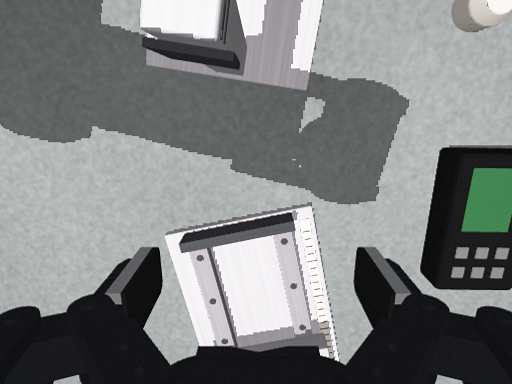

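Run:
```python
import cv2,numpy as np
a=cv2.imread("pics/scene0.png"); b=cv2.imread("pics/side0.png")
r=lambda im,x,y,w,h,s:cv2.resize(im[y:y+h,x:x+w],None,fx=s,fy=s,interpolation=cv2.INTER_CUBIC)
cv2.imwrite("pics/z1.png",np.vstack([r(a,175,135,110,82,5)]))
cv2.imwrite("pics/z2.png",r(b,190,225,110,105,5))
cv2.imwrite("pics/z3.png",r(a,290,155,110,130,4))
```

```text
(no output)
```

View pics/z1.png

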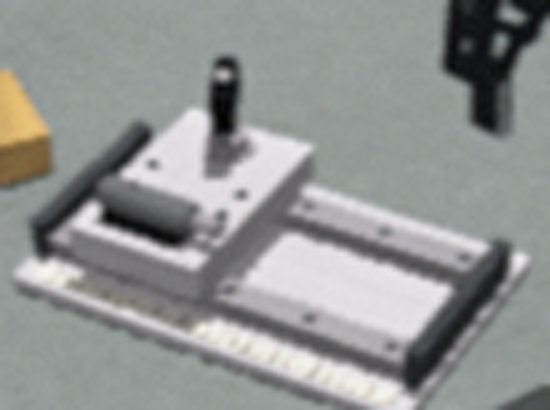

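View pics/z2.png

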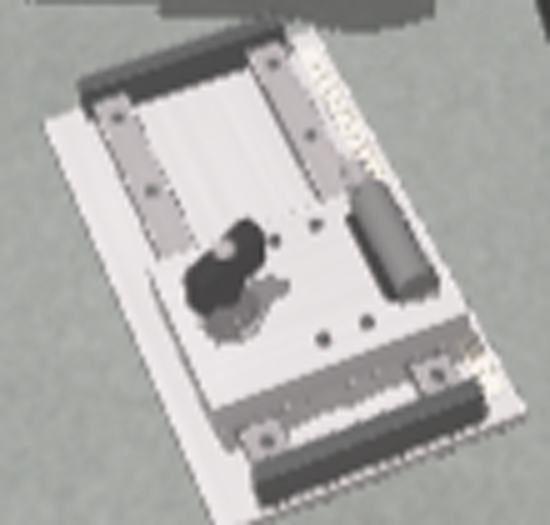

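View pics/z3.png

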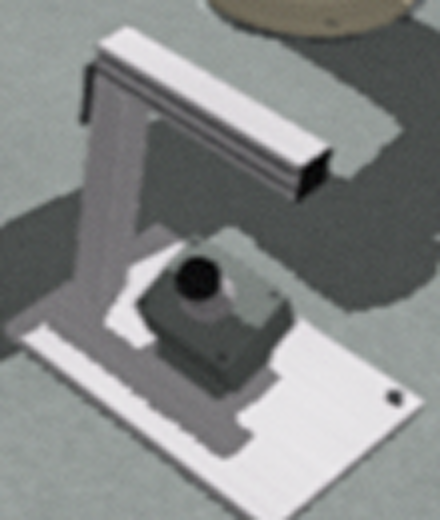

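```bash
cat > h.py <<'E'
import numpy as np
C={"scene":([418.7735,259.0793,195.3951],None),"side":([467.0901,260.6235,192.1614],None)}
def ray(n,px):
    from cell import bot
    c=CAP[n] if n in CAP else CAP.setdefault(n,bot.capture(n))
    K=c["intrinsics"];E=c["extrinsics"] if "extrinsics" in c else E_wrist(c)
    d=E[:3,:3]@np.linalg.inv(K)@np.array([px[0],px[1],1.]); return E[:3,3],d/np.linalg.norm(d)
CAP={}
def onz(n,px,z):
    o,d=ray(n,px); return o+d*(z-o[2])/d[2]
def tri(rs):
    A=sum(np.eye(3)-np.outer(d,d) for o,d in rs); b=sum((np.eye(3)-np.outer(d,d))@o for o,d in rs)
    p=np.linalg.solve(A,b); return p,[np.linalg.norm(np.cross(p-o,d)) for o,d in rs]
E
python3 - <<'E'
from h import *
np.set_printoptions(precision=4,suppress=True)
print("knobtop",tri([ray("scene",(220,150)),ray("side",(235,274.6))]), onz("scene",(220,150),.12),onz("side",(235,274.6),.12))
Z=lambda x,y:(190+x/5,225+y/5)
print("bar ends", onz("side",Z(247,225),.12),onz("side",Z(200,275),.12))
print("plate edges",onz("side",Z(45,122),.012),onz("side",Z(215,525),.012),onz("side",Z(525,412),.012))
S=lambda x,y:(290+x/4,155+y/4)
print("cap",onz("scene",S(200,278),.1185))
for p in [(127,28),(100,45),(333,150),(300,168)]: print("arm",onz("scene",S(*p),.239))
for p in [(425,402),(265,520),(5,330)]: print("base",onz("scene",S(*p),.012))
print("meter",onz("scene",(208,249),.03),"bcap",onz("scene",(277,292),0),"wood",onz("side",(276,360),.03),"screwd",onz("scene",(415,310),.015))
E
```

```text
knobtop (array([ 0.5004, -0.2806,  0.1197]), [np.float64(0.0016188695286472841), np.float64(0.001618869528647076)]) [ 0.4988 -0.28    0.12  ] [ 0.5016 -0.2819  0.12  ]
bar ends [ 0.5152 -0.2699  0.12  ] [ 0.4864 -0.2959  0.12  ]
plate edges [ 0.4148 -0.0903  0.012 ] [ 0.475 -0.377  0.012] [ 0.6502 -0.3449  0.012 ]
cap [0.5445 0.2122 0.1185]
arm [0.4845 0.1002 0.239 ]
arm [0.5123 0.0973 0.239 ]
arm [0.5104 0.2694 0.239 ]
arm [0.5387 0.2624 0.239 ]
base [0.4473 0.351  0.012 ]
base [0.6096 0.3175 0.012 ]
base [0.5814 0.0834 0.012 ]
meter [ 0.7818 -0.0583  0.03  ] bcap [0.754  0.1671 0.    ] wood [ 0.5655 -0.4884  0.03  ] screwd [0.5853 0.4685 0.015 ]
```

Call:
carry_out(deltas=[0,-0.15,-0.015,0.42,0,0,0.06,0,-0.15,-0.015,0.42,0,0,0.06,0,-0.15,-0.015,0.42,0,0,0.06,0,-0.15,-0.015,0.42,0,0,0.06,0,-0.15,-0.015,0.42,0,0,0.06])

```text
time_s: 0.67
tcp_pos: [0.5093, -0.1544, 0.2309]
eef_rot: [0.691, 0.15, 0.691, -0.15]
wrist_force: [0.3, 0.4, -0.4]
width: 0.703
```

Call:
carry_out(deltas=[0,-0.119,0.043,0.42,0,0,0.06,0,-0.119,0.043,0.42,0,0,0.06,0,-0.119,0.043,0.42,0,0,0.06,0,-0.119,0.043,0.42,0,0,0.06,0,-0.119,0.043,0.42,0,0,0.06])

```text
time_s: 1.08
tcp_pos: [0.5003, -0.2776, 0.2306]
eef_rot: [0.645, 0.29, 0.645, -0.289]
wrist_force: [-0.1, 1.6, -0.6]
width: 0.706
```

Run:
```python
from cell import bot
import cv2
o=bot.get_obs(); print(o["tcp_pos"],o["eef_rot"],o["joint_pos"])
for n in ("side","wrist"):
    c=bot.capture(n); cv2.imwrite(f"pics/{n}1.png",c["color"])
```

```text
[ 0.50029462 -0.27763704  0.23064961] [ 0.6447475   0.28975364  0.64540715 -0.28947038] [-7.11375115e-01  4.18569492e-01  1.35004649e+00  1.20037275e-04
  1.37398510e+00  1.32573881e-01]
```

View pics/wrist1.png

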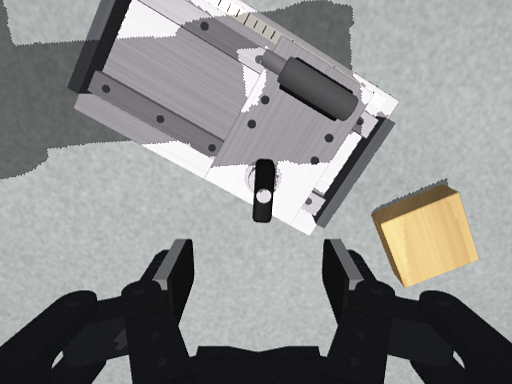

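View pics/side1.png

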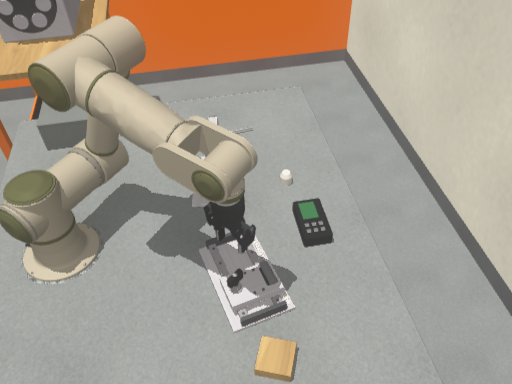

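```bash
cat >> h.py <<'E'
def wcap(name=None):
    from cell import bot; import cv2
    from scipy.spatial.transform import Rotation as R
    o=bot.get_obs(); c=bot.capture("wrist")
    T=np.eye(4);T[:3,:3]=R.from_quat(o["eef_rot"],scalar_first=True).as_matrix();T[:3,3]=o["tcp_pos"]
    c["extrinsics"]=T@c["mount"]; CAP["wrist"]=c
    if name: cv2.imwrite(name,c["color"])
    return o,c,T
E
python3 - <<'E'
from h import *
import cv2
np.set_printoptions(precision=4,suppress=True)
o,c,T=wcap()
g=c["color"].max(2)
m=((g<70)*255).astype(np.uint8)
m[:150]=0;m[230:]=0;m[:,:240]=0;m[:,290:]=0
cv2.imwrite("pics/zk.png",cv2.resize(c["color"][140:240,220:310],None,fx=6,fy=6,interpolation=cv2.INTER_NEAREST))
cs=cv2.findContours(m,0,1)[0]; k=max(cs,key=cv2.contourArea); print(cv2.minAreaRect(k),cv2.boundingRect(k))
bm=((g>190)*255).astype(np.uint8);
for yy in range(158,224,4):
    r=np.where(m[yy])[0]; print(yy,r.min() if len(r) else None,r.max() if len(r) else None,end=';')
print()
p=onz("wrist",(263.5,196),.12);print(p)
a=onz("wrist",(264.5,176),.12);b=onz("wrist",(262,219),.12);print(a,b,np.degrees(np.arctan2(*(a-b)[1::-1])))
print(T[:3,:3])
E
```

```text
((264.0690002441406, 191.05091857910156), (20.21518898010254, 62.595741271972656), 2.726310968399048) (253, 160, 23, 63)
158 None None;162 257 272;166 257 274;170 256 275;174 256 275;178 256 274;182 256 274;186 255 274;190 255 273;194 255 273;198 255 272;202 254 272;206 254 272;210 254 271;214 253 271;218 253 271;222 256 269;
[ 0.4978 -0.2839  0.12  ]
[ 0.5107 -0.2733  0.12  ] [ 0.4823 -0.2963  0.12  ] 39.08204815060338
[[-0.0003  0.743   0.6693]
 [ 0.0007  0.6693 -0.743 ]
 [-1.      0.0002 -0.0007]]
```

View pics/zk.png

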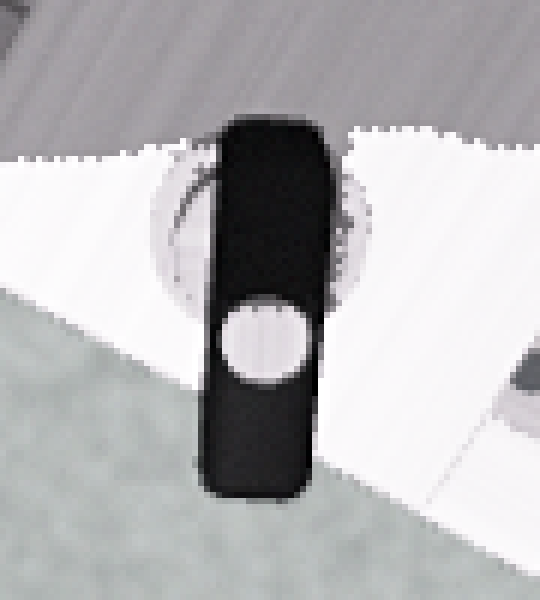

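Call:
carry_out(deltas=[0.04,-0.004,0.0025,0.05,0,0,0.06,0.08,-0.004,0.0025,0.05,0,0,0.06,0.09,-0.004,0.0025,0.05,0,0,0.06,0.09,-0.004,0.0025,0.05,0,0,0.06])

```text
time_s: 1.57
tcp_pos: [0.4988, -0.2788, 0.1392]
eef_rot: [0.637, 0.304, 0.641, -0.303]
wrist_force: [0.7, 0.4, 0.2]
width: 0.704
```

Run:
```python
from h import *
np.set_printoptions(precision=4,suppress=True)
o,c,T=wcap("pics/w2.png"); print(o["tcp_pos"],o["wrist_force"])
```

```text
[ 0.4988 -0.2788  0.1392] [0.6898 0.3649 0.2004]
```

View pics/w2.png

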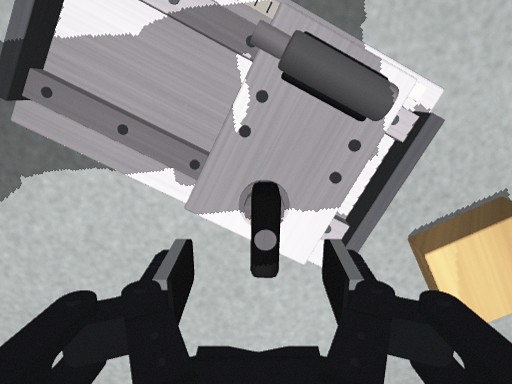

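Run:
```python
from h import *
import cv2
np.set_printoptions(precision=4,suppress=True)
o,c,T=wcap(); print(o["tcp_pos"],o["wrist_force"])
g=c["color"]
cv2.imwrite("pics/zk2.png",cv2.resize(g[170:290,160:360],None,fx=4,fy=4,interpolation=cv2.INTER_NEAREST))
p=onz("wrist",(265,240),.12); print(p, T[:3,:3].T@(p-T[:3,3]))
p=np.array([.5004,-.2806,.12]);print(T[:3,:3].T@(p-T[:3,3]))
```

```text
[ 0.4998 -0.2799  0.1418] [-0.6359  0.1084  0.5425]
[ 0.4979 -0.2862  0.12  ] [ 0.0218 -0.0054  0.0037]
[0.0218 0.     0.001 ]
```

View pics/zk2.png

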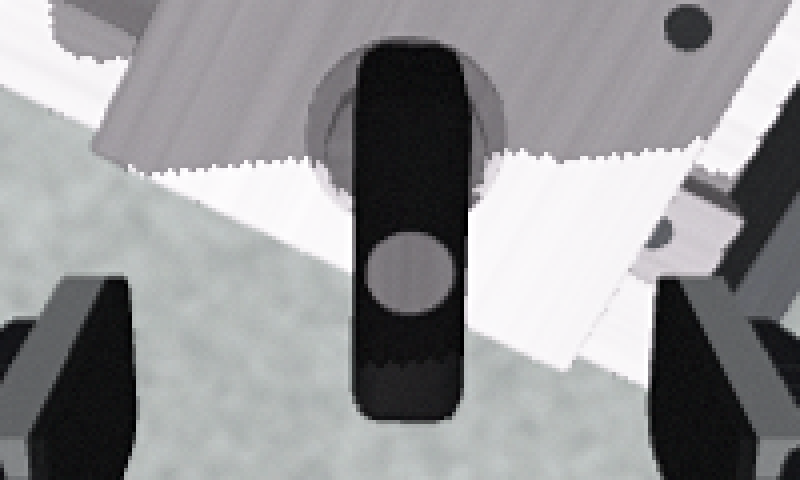

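Call:
carry_out(deltas=[0.03,-0.0025,0.002,0,0,0,0.06,0.052,-0.0025,0.002,0,0,0,0.06,0.052,-0.0025,0.002,0,0,0,0.06,0.052,-0.0025,0.002,0,0,0,0.035,0.052,-0.0025,0.002,0,0,0,0.03], newtons=35)

```text
time_s: 2.08
tcp_pos: [0.4999, -0.2846, 0.092]
eef_rot: [0.64, 0.304, 0.637, -0.305]
wrist_force: [-0.7, 0.8, 0.3]
width: 0.434
```

Run:
```python
from h import *
np.set_printoptions(precision=4,suppress=True)
o,c,T=wcap("pics/w3.png"); print(o["tcp_pos"],o["wrist_force"],o["width"]*85)
```

```text
[ 0.4999 -0.2846  0.092 ] [-0.7238  0.8117  0.3002] 36.89399420172026
```

View pics/w3.png

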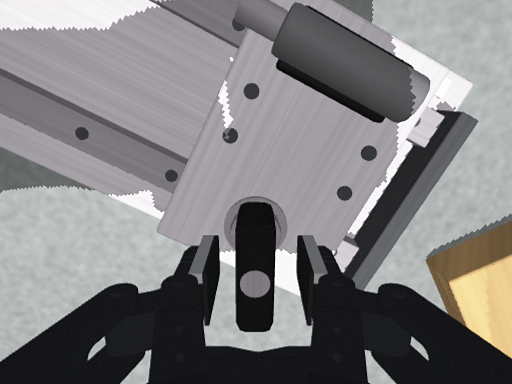

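Call:
carry_out(deltas=[0,0,-0.001,0,0,0,0.02,0,0,-0.001,0,0,0,0.012,0,0,-0.001,0,0,0,0.008,0,0,-0.001,0,0,0,0.005,0,0,-0.001,0,0,0,0.005], newtons=35)

```text
time_s: 2.55
tcp_pos: [0.4989, -0.2837, 0.091]
eef_rot: [0.639, 0.304, 0.637, -0.305]
wrist_force: [0.5, -0.1, 7.6]
width: 0.18
```

Run:
```python
from h import *
np.set_printoptions(precision=4,suppress=True)
o,c,T=wcap("pics/w4.png"); print(o["tcp_pos"],o["wrist_force"],o["wrist_torque"],o["width"]*85,o["joint_pos"])
```

```text
[ 0.4989 -0.2837  0.091 ] [ 0.4938 -0.1127  7.6262] [0.1029 0.0234 0.074 ] 15.32851943215246 [-0.7211  0.5586  1.5193  0.0001  1.0605  0.1687]
```

View pics/w4.png

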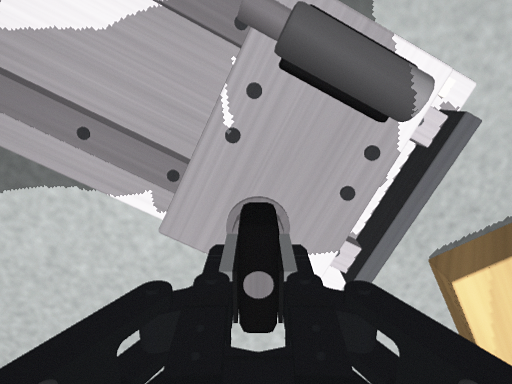

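Call:
carry_out(deltas=[0,0,0,0.11,0,0,0.005,0,0,0,0.22,0,0,0.005,0,0,0,0.33,0,0,0.005,0,0,0,0.44,0,0,0.005,0,0,0,0.55,0,0,0.005])

```text
time_s: 3.02
tcp_pos: [0.4988, -0.2834, 0.091]
eef_rot: [0.531, 0.468, 0.529, -0.468]
wrist_force: [0.6, 1.1, 8.5]
width: 0.175
```

Run:
```python
from h import *
np.set_printoptions(precision=4,suppress=True)
o,c,T=wcap("pics/w5.png"); print(o["tcp_pos"],o["wrist_force"],o["wrist_torque"],o["width"]*85,o["joint_pos"])
```

```text
[ 0.4988 -0.2834  0.091 ] [0.6289 1.0511 8.5245] [0.2937 0.1096 0.0326] 14.857885932907344 [-0.7209  0.5586  1.5194  0.0003  1.061   0.7241]
```

View pics/w5.png

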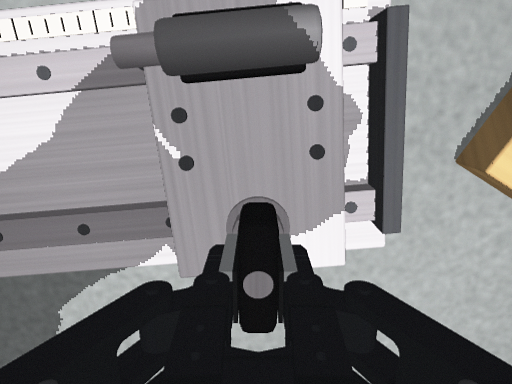

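Turning well with small side forces; the knob follows (dot still at 258,285).

Call:
carry_out(deltas=[0,0,0,0.11,0,0,0.005,0,0,0,0.22,0,0,0.005,0,0,0,0.33,0,0,0.005,0,0,0,0.44,0,0,0.005,0,0,0,0.55,0,0,0.005])

```text
time_s: 3.48
tcp_pos: [0.4988, -0.2833, 0.091]
eef_rot: [0.384, 0.594, 0.383, -0.594]
wrist_force: [0.2, 2.1, 7.4]
width: 0.182
```

Call:
carry_out(deltas=[0,0,0,0.1,0,0,0.005,0,0,0,0.18,0,0,0.005,0,0,0,0.25,0,0,0.005,0,0,0,0.25,0,0,0.005])

```text
time_s: 3.82
tcp_pos: [0.4989, -0.2831, 0.091]
eef_rot: [0.308, 0.638, 0.306, -0.636]
wrist_force: [0.5, 2.0, 8.5]
width: 0.184
```

Run:
```python
from h import *
np.set_printoptions(precision=4,suppress=True)
o,c,T=wcap("pics/w6.png"); print(o["tcp_pos"],o["wrist_force"],o["wrist_torque"],o["width"]*85,o["joint_pos"])
```

```text
[ 0.4989 -0.2831  0.091 ] [0.5003 2.0025 8.5226] [ 0.5689 -0.0044 -0.0283] 15.660486691902118 [-0.7207  0.5585  1.5195  0.0008  1.0611  1.5224]
```

View pics/w6.png

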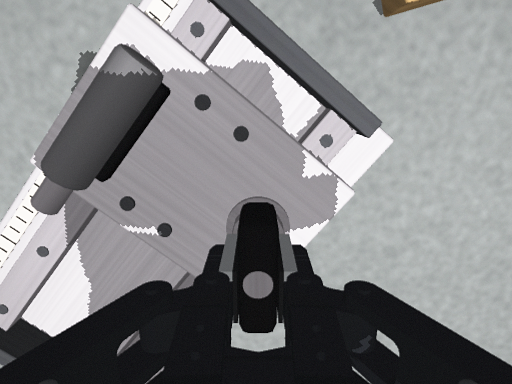

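Call:
carry_out(deltas=[0,0,0,0,0,0,0.05,0,0,0,0,0,0,0.05,0,0,0,0,0,0,0.05,-0.03,0,0,0,0,0,0.05,-0.07,0,0,0,0,0,0.05])

```text
time_s: 4.28
tcp_pos: [0.4967, -0.282, 0.1571]
eef_rot: [-0.306, -0.635, -0.31, 0.638]
wrist_force: [-0.0, -0.5, 0.5]
width: 0.582
```

Call:
carry_out(deltas=[-0.04,0,0,-0.11,0,0,0.05,-0.08,0,0,-0.23,0,0,0.05,-0.12,0,0,-0.35,0,0,0.05,-0.14,0,0,-0.46,0,0,0.02,-0.14,0,0,-0.57,0,0,0])

```text
time_s: 4.7
tcp_pos: [0.499, -0.2839, 0.3047]
eef_rot: [0.479, 0.523, 0.473, -0.523]
wrist_force: [-0.7, 0.4, -0.6]
width: 0.314
```

Run:
```python
from h import *
import cv2
from cell import bot
np.set_printoptions(precision=4,suppress=True)
o,c,T=wcap("pics/w7.png"); print(o["tcp_pos"],o["eef_rot"],o["wrist_force"],o["width"]*85,o["joint_pos"])
r=lambda im,x,y,w,h,s:cv2.resize(im[y:y+h,x:x+w],None,fx=s,fy=s,interpolation=cv2.INTER_CUBIC)
a=bot.capture("scene")["color"];b=bot.capture("side")["color"]
cv2.imwrite("pics/s7.png",r(a,290,155,110,130,4)); cv2.imwrite("pics/d7.png",r(b,140,90,200,150,4));cv2.imwrite("pics/k7.png",r(b,190,225,110,105,5))
```

```text
[ 0.499  -0.2839  0.3047] [ 0.4792  0.5232  0.4729 -0.5225] [-0.6754  0.3762 -0.6197] 26.677118478811117 [-0.7212  0.3816  1.2135 -0.0001  1.5376  0.9433]
```

View pics/s7.png

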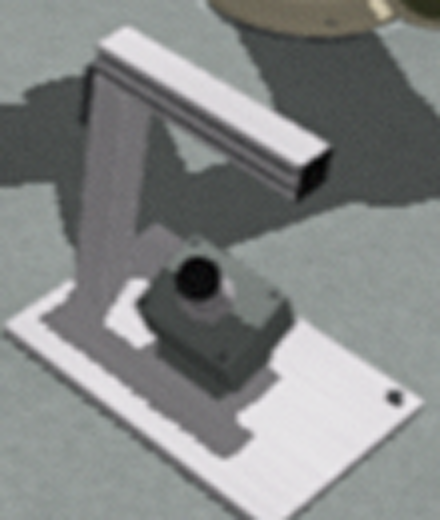

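View pics/d7.png

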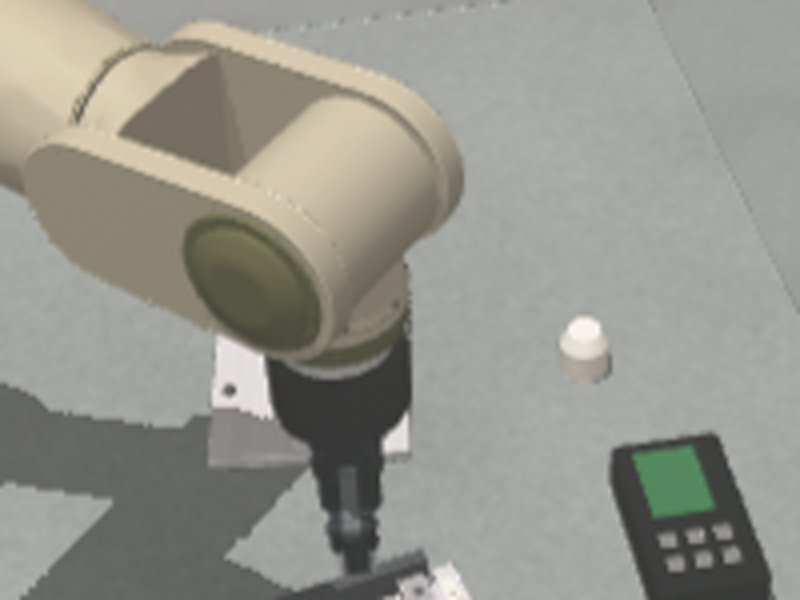

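View pics/k7.png

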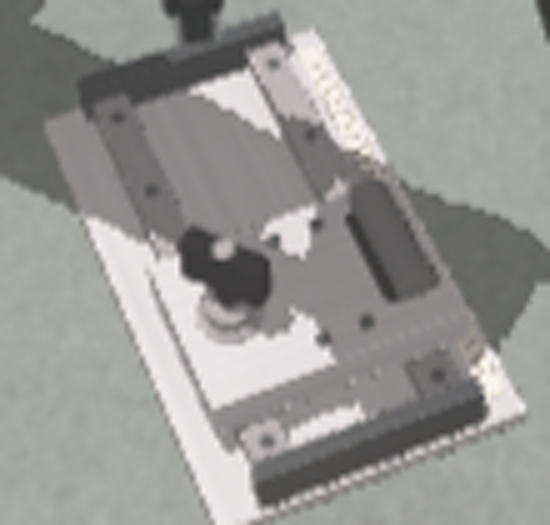

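Run:
```python
from h import *
np.set_printoptions(precision=4,suppress=True)
for n,px,ys in (("side",(216,107),(-.1,-.06,-.03)),("scene",(304,77),(.03,.06,.1))):
    o,d=ray(n,px)
    for y in ys: print(n,y,o+d*(y-o[1])/d[1])
```

```text
side -0.1 [ 0.5098 -0.1     0.5179]
side -0.06 [ 0.5126 -0.06    0.491 ]
side -0.03 [ 0.5146 -0.03    0.4708]
scene 0.03 [0.4944 0.03   0.465 ]
scene 0.06 [0.5391 0.06   0.4893]
scene 0.1 [0.5988 0.1    0.5218]
```

Run:
```python
import cv2
a=cv2.imread("pics/scene0.png")
cv2.imwrite("pics/z4.png",cv2.resize(a[0:260,240:440],None,fx=3,fy=3,interpolation=cv2.INTER_CUBIC)[:600])
```

```text
(no output)
```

View pics/z4.png

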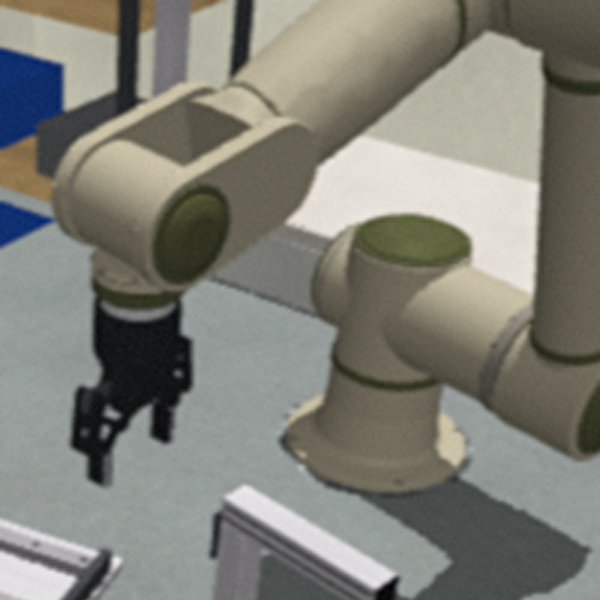

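```bash
cat >> h.py <<'E'
from scipy.spatial.transform import Rotation as R
def target(yawdeg=-9.0,tilt=28.0):
    a=np.radians(yawdeg);t=np.radians(tilt);u=np.array([np.cos(a),np.sin(a),0]);z=np.array([0,0,1.])
    n=np.sin(t)*u+np.cos(t)*z; y=np.cos(t)*u-np.sin(t)*z
    return n,np.column_stack([-n,y,np.cross(-n,y)])
def rel(p,M):
    from cell import bot
    o=bot.get_obs();Q=R.from_quat(o["eef_rot"],scalar_first=True).as_matrix()
    return Q.T@(np.asarray(p)-o["tcp_pos"]), R.from_matrix(Q.T@M).as_rotvec(), o
E
python3 - <<'E'
from h import *
np.set_printoptions(precision=4,suppress=True)
n,M=target(); n0,M0=target(tilt=0)
print(n); 
print(rel([.66,-.05,.33],M0)[:2]); print(rel(np.array([.5445,.2122,.1185])+.16*n,M)[:2],np.array([.5445,.2122,.1185])+.16*n)
E
```

```text
[ 0.4637 -0.0734  0.8829]
(array([-0.0317,  0.1374, -0.2483]), array([ 0.0546, -0.0012,  0.0018]))
(array([ 0.0389,  0.0708, -0.4932]), array([ 0.0538,  0.0122, -0.4868])) [0.6187 0.2004 0.2598]
```

Call:
carry_out(deltas=[-0.006,0.02,-0.034,0.01,0,0,0,-0.012,0.04,-0.068,0.02,0,0,0,-0.02,0.06,-0.1,0.03,0,0,0,-0.025,0.08,-0.135,0.04,0,0,0,-0.03,0.1,-0.17,0.05,0,0,0])

```text
time_s: 5.37
tcp_pos: [0.6151, -0.1222, 0.3288]
eef_rot: [-0.46, -0.536, -0.461, 0.537]
wrist_force: [0.7, -1.1, 0.3]
width: -0.001
```

Run:
```python
from h import *
np.set_printoptions(precision=4,suppress=True)
n,M=target(); n0,M0=target(tilt=0)
r=rel([.66,.08,.33],M0); print(r[:2],r[2]["tcp_pos"]); print(rel(np.array([.5445,.2122,.1185])+.16*n,M)[:2])
```

```text
(array([-0.0011,  0.0136, -0.2066]), array([ 0.0044, -0.0003,  0.0013])) [ 0.6151 -0.1222  0.3288]
(array([ 0.0692, -0.0455, -0.3194]), array([ 0.0044,  0.0008, -0.4874]))
```

Call:
carry_out(deltas=[0,0.004,-0.04,0,0,-0.05,0,0,0.008,-0.08,0,0,-0.1,0,0,0.012,-0.12,0,0,-0.15,0,0,0.014,-0.16,0,0,-0.2,0,0,0.014,-0.2,0,0,-0.25,0])

```text
time_s: 5.78
tcp_pos: [0.6579, 0.0738, 0.3284]
eef_rot: [-0.389, -0.473, -0.525, 0.591]
wrist_force: [0.2, -0.2, 0.6]
width: 0.006
```

Run:
```python
from h import *
np.set_printoptions(precision=4,suppress=True)
n,M=target()
r=rel(np.array([.5445,.2122,.1185])+.16*n,M); print(r[:2],r[2]["tcp_pos"],r[2]["joint_pos"])
```

```text
(array([ 0.0808, -0.0389, -0.1193]), array([ 0.0046,  0.0032, -0.2346])) [0.6579 0.0738 0.3284] [-0.0722  0.827   0.452   0.0218  2.1159  1.6593]
```

Call:
carry_out(deltas=[0.01,-0.005,-0.03,0,0,-0.05,0,0.03,-0.015,-0.06,0,0,-0.1,0,0.05,-0.025,-0.09,0,0,-0.16,0,0.07,-0.035,-0.12,0.004,0,-0.235,0,0.08,-0.039,-0.12,0.004,0,-0.235,0])

```text
time_s: 6.2
tcp_pos: [0.6176, 0.204, 0.2545]
eef_rot: [-0.315, -0.405, -0.578, 0.635]
wrist_force: [1.1, 0.2, -1.7]
width: -0.002
```

Run:
```python
from h import *
import cv2
from cell import bot
np.set_printoptions(precision=4,suppress=True)
n,M=target()
o,c,T=wcap("pics/w8.png");print(o["tcp_pos"],T[:3,:3])
cv2.imwrite("pics/s8.png",bot.capture("scene")["color"]);cv2.imwrite("pics/d8.png",bot.capture("side")["color"])
```

```text
[0.6176 0.204  0.2545] [[-0.4733  0.868  -0.15  ]
 [ 0.068  -0.1337 -0.9887]
 [-0.8783 -0.4782  0.0043]]
```

View pics/w8.png

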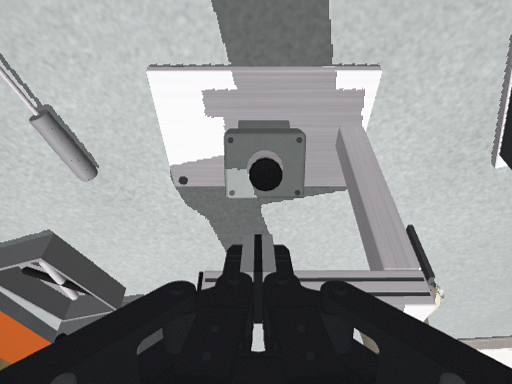

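View pics/d8.png

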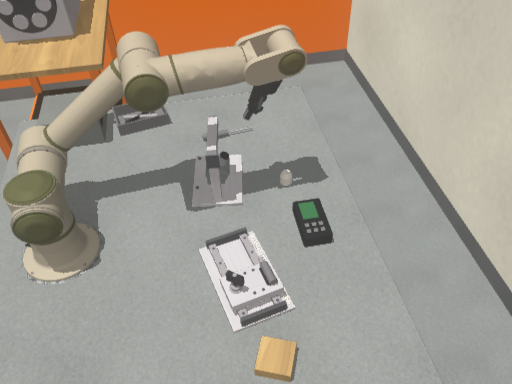

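View pics/s8.png

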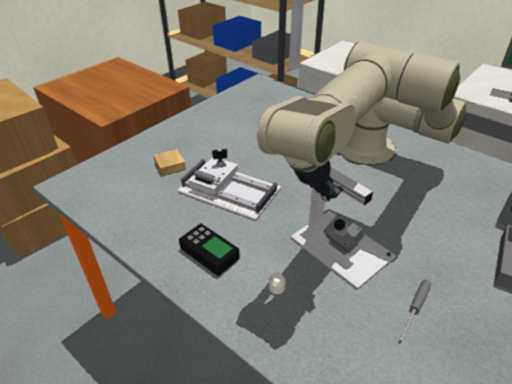

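Run:
```python
from h import *
import cv2
np.set_printoptions(precision=4,suppress=True)
o,c,T=wcap()
r=lambda im,x,y,w,h,s:cv2.resize(im[y:y+h,x:x+w],None,fx=s,fy=s,interpolation=cv2.INTER_NEAREST)
d=cv2.imread("pics/d8.png");s=cv2.imread("pics/s8.png")
cv2.imwrite("pics/z8.png",np.hstack([r(d,205,140,40,40,8),r(s,320,205,40,40,8)]))
cv2.imwrite("pics/zw8.png",r(c["color"],215,110,100,100,6))
def blob(im,x0,y0,x1,y1,th=45):
    m=np.zeros(im.shape[:2],np.uint8);m[y0:y1,x0:x1]=(im[y0:y1,x0:x1].max(2)<th)*255
    k=max(cv2.findContours(m,0,1)[0],key=cv2.contourArea); return cv2.minEnclosingCircle(k),cv2.boundingRect(k),cv2.contourArea(k)
print("w",blob(c["color"],240,140,295,200)); print("d",blob(d,205,140,245,180)); print("s",blob(s,325,212,350,240))
```

```text
w (((260.5706787109375, 173.2565460205078), 16.14210319519043), (245, 158, 32, 32), 756.5)Traceback (most recent call last):
  File "<stdin>", line 12, in <module>
  File "<stdin>", line 11, in blob
ValueError: max() iterable argument is empty
```

View pics/z8.png

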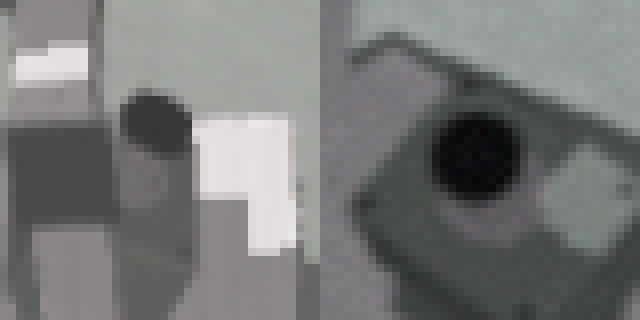

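View pics/zw8.png

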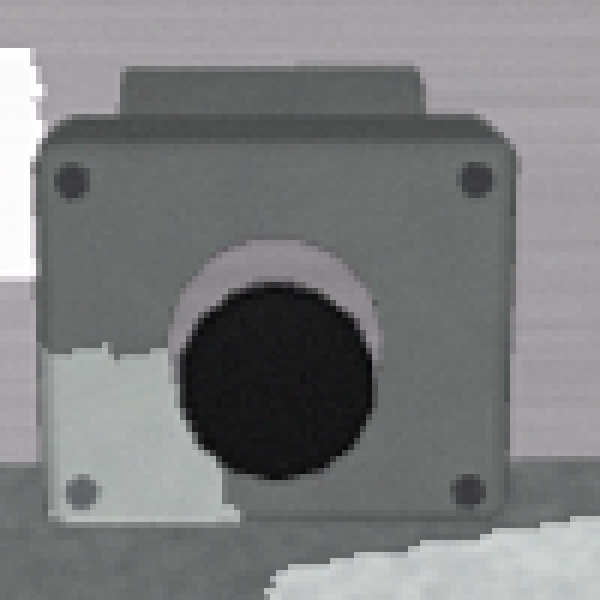

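Run:
```python
from h import *
np.set_printoptions(precision=4,suppress=True)
o,c,T=wcap(); print(o["tcp_pos"])
w=ray("wrist",(260.6,173.3));s=ray("scene",(339.75,224.6));d=ray("side",(224.4,155.0))
for n,p in (("wrist",(260.6,173.3)),("scene",(339.75,224.6)),("side",(224.4,155.0))): print(n,onz(n,p,.1185))
print(tri([w,s,d]));print(tri([s,d]))
for cc in ([.5445,.2122,.1185],[.5445,.214,.1185]):
    n,M=target(); r=rel(np.array(cc)+.03*n,M); print(r[:2]); print("cap in tool",T[:3,:3].T@(np.array(cc)-o["tcp_pos"]))
g=onz("wrist",(260.6,173.3),.1185);print("capw in tool",T[:3,:3].T@(g-o["tcp_pos"]))
# base edges yaw
import cv2
a=onz("wrist",(172,187),.012);b=onz("wrist",(345,188),.012);print(a,b)
```

```text
[0.6192 0.1985 0.2622]
wrist [0.5437 0.2061 0.1185]
scene [0.5452 0.2119 0.1185]
side [0.5423 0.2064 0.1185]
(array([0.5419, 0.2086, 0.1157]), [np.float64(0.002183734658953648), np.float64(0.0018387653947572733), np.float64(0.0008888352003030742)])
(array([0.5424, 0.2104, 0.1153]), [np.float64(0.00018390393281962874), np.float64(0.0001839039328196409)])
(array([ 0.1334, -0.0004, -0.0024]), array([ 0.0015,  0.002 , -0.0066]))
cap in tool [ 0.1625 -0.0003 -0.0023]
(array([ 0.1335, -0.0007, -0.0042]), array([ 0.0015,  0.002 , -0.0066]))
cap in tool [ 0.1627 -0.0006 -0.0041]
capw in tool [ 0.1625 -0.0002  0.0038]
[0.4464 0.3483 0.012 ] [0.4055 0.103  0.012 ]
```

Call:
carry_out(deltas=[0.035,0,0.001,0,0,0,0,0.07,0,0.001,0,0,0,0,0.105,0,0.001,0,0,0,0,0.13,0,0.001,0,0,0,0,0.13,0,0.001,0,0,0,0])

```text
time_s: 6.97
tcp_pos: [0.5562, 0.2069, 0.1436]
eef_rot: [-0.316, -0.408, -0.576, 0.634]
wrist_force: [0.4, -0.2, -0.2]
width: -0.001
```

Call:
carry_out(deltas=[0,0,0,0,0,0,0,0,0,0,0,0,0,0])

```text
time_s: 7.13
tcp_pos: [0.5606, 0.2068, 0.1487]
eef_rot: [-0.319, -0.412, -0.575, 0.631]
wrist_force: [0.3, 0.6, -0.5]
width: 0.005
```

Run:
```python
from h import *
import cv2
from cell import bot
np.set_printoptions(precision=4,suppress=True)
o,c,T=wcap("pics/w9.png");print(o["tcp_pos"],o["wrist_force"]);print(T[:3,:3])
r=lambda im,x,y,w,h,s:cv2.resize(im[y:y+h,x:x+w],None,fx=s,fy=s,interpolation=cv2.INTER_NEAREST)
s=bot.capture("scene")["color"];d=bot.capture("side")["color"]
cv2.imwrite("pics/z9.png",np.hstack([r(d,185,110,80,80,5),r(s,300,165,80,80,5)]))
cc=np.array([.5437,.2085,.1185]);print("cap in tool",T[:3,:3].T@(cc-o["tcp_pos"]))
```

```text
[0.5606 0.2068 0.1487] [ 0.3214  0.6353 -0.4788]
[[-0.457   0.8762 -0.1533]
 [ 0.0706 -0.136  -0.9882]
 [-0.8867 -0.4624  0.0003]]
cap in tool [ 0.0347 -0.0011  0.0009]
```

View pics/w9.png

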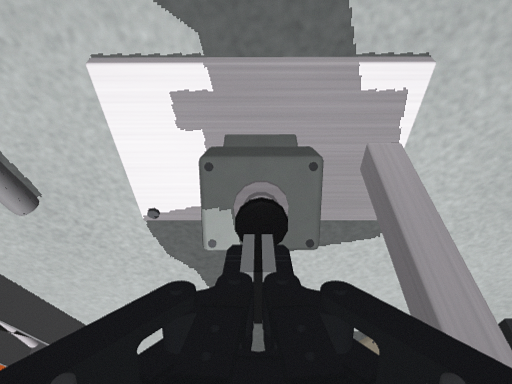

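View pics/z9.png

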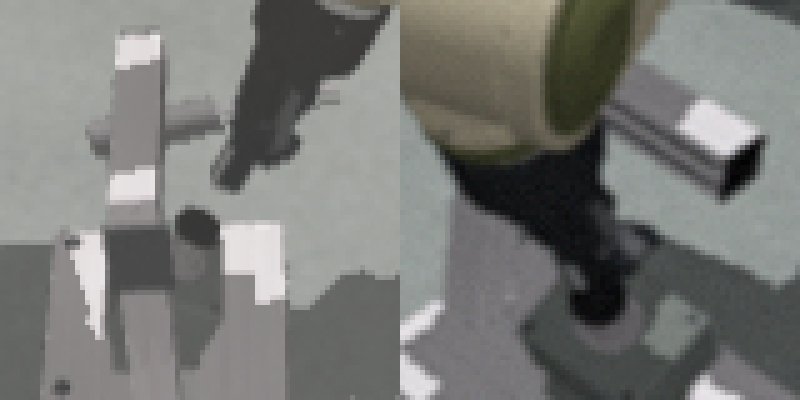

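Call:
carry_out(deltas=[0.008,-0.001,0.001,0,0,0,0,0.015,-0.001,0.001,0,0,0,0,0.022,-0.001,0.001,0,0,0,0,0.026,-0.001,0.001,0,0,0,0,0.028,-0.001,0.001,0,0,0,0])

```text
time_s: 7.7
tcp_pos: [0.5446, 0.2084, 0.1216]
eef_rot: [-0.318, -0.41, -0.575, 0.632]
wrist_force: [0.5, 0.2, -0.4]
width: 0.001
```

Call:
carry_out(deltas=[0,0,0,0,0,0,0,0,0,0,0,0,0,0])

```text
time_s: 7.87
tcp_pos: [0.5451, 0.2083, 0.1223]
eef_rot: [-0.318, -0.41, -0.575, 0.632]
wrist_force: [0.1, -0.6, 0.3]
width: 0.004
```

```bash
cat > st.py <<'E'
from h import *
np.set_printoptions(precision=4,suppress=True)
from cell import bot
o=bot.get_obs();Q=R.from_quat(o["eef_rot"],scalar_first=True).as_matrix()
n,M=target();cc=np.array([.5437,.2085,.1185])
print(o["time_s"],o["tcp_pos"],"gap",(o["tcp_pos"]-cc)@n,"F.n",o["wrist_force"]@n,o["wrist_force"],"cap in tool",Q.T@(cc-o["tcp_pos"]))
E
python3 st.py
```

```text
7.8667 [0.5451 0.2083 0.1223] gap 0.004014867241552972 F.n 0.37188694469186945 [ 0.1027 -0.6423  0.3138] cap in tool [0.004  0.0005 0.    ]
```

Call:
carry_out(deltas=[0.002,0,0,0,0,0,0,0.004,0,0,0,0,0,0,0.006,0,0,0,0,0,0,0.008,0,0,0,0,0,0,0.01,0,0,0,0,0,0])

```text
time_s: 8.28
tcp_pos: [0.5405, 0.209, 0.1134]
eef_rot: [-0.318, -0.41, -0.575, 0.632]
wrist_force: [1.0, 0.1, 3.0]
width: -0.001
```

```bash
python3 st.py; python3 -c "
from h import *
wcap('pics/w10.png')"
```

```text
8.2833 [0.5405 0.209  0.1134] gap -0.006021970375874428 F.n 3.081518920261544 [0.9775 0.1138 2.9862] cap in tool [-0.006   0.0005 -0.    ]
```

View pics/w10.png

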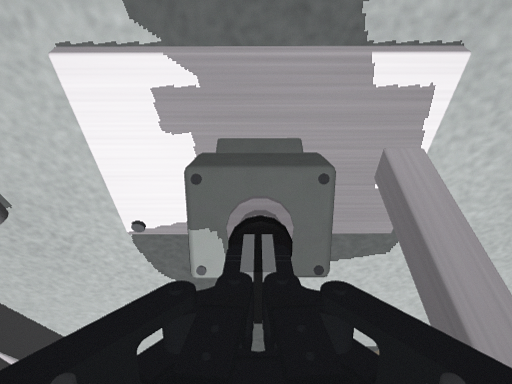

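Call:
carry_out(deltas=[0.001,0,0,0,0,0,0,0.002,0,0,0,0,0,0,0.003,0,0,0,0,0,0,0.004,0,0,0,0,0,0,0.005,0,0,0,0,0,0])

```text
time_s: 8.75
tcp_pos: [0.5381, 0.2093, 0.1089]
eef_rot: [-0.318, -0.41, -0.575, 0.632]
wrist_force: [3.0, 0.4, 3.3]
width: -0.003
```

```bash
python3 st.py
```

```text
8.75 [0.5381 0.2093 0.1089] gap -0.01114964392371489 F.n 4.298974040490982 [3.0321 0.4202 3.3115] cap in tool [-0.0111  0.0005 -0.    ]
```

Call:
carry_out(deltas=[0.0005,0,0,0,0,0,0,0.0005,0,0,0,0,0,0,0.001,0,0,0,0,0,0,0.001,0,0,0,0,0,0])

```text
time_s: 9.08
tcp_pos: [0.5376, 0.2094, 0.1081]
eef_rot: [-0.318, -0.41, -0.575, 0.632]
wrist_force: [2.8, -0.7, 2.8]
width: 0.001
```

```bash
python3 st.py
```

```text
9.0833 [0.5376 0.2094 0.1081] gap -0.012041792943277249 F.n 3.860034381731694 [ 2.8256 -0.7487  2.8256] cap in tool [-0.012   0.0006 -0.    ]
```

Call:
carry_out(deltas=[0.0004,0,0,0,0,0,0,0.0004,0,0,0,0,0,0,0.0004,0,0,0,0,0,0])

```text
time_s: 9.33
tcp_pos: [0.5377, 0.2094, 0.1081]
eef_rot: [-0.318, -0.411, -0.575, 0.632]
wrist_force: [2.9, -0.6, 5.6]
width: -0.001
```

```bash
python3 st.py
```

```text
9.3333 [0.5377 0.2094 0.1081] gap -0.012054579171560876 F.n 6.333286336712096 [ 2.8648 -0.6113  5.6176] cap in tool [-0.0121  0.0006 -0.    ]
```

Call:
carry_out(deltas=[0,0,0,0,0,0,0,0,0,0,0,0,0,0,0,0,0,0,0,0,0,0,0,0,0,0,0,0,0,0,0,0,0,0,0])

```text
time_s: 9.75
tcp_pos: [0.5377, 0.2094, 0.1081]
eef_rot: [-0.318, -0.411, -0.575, 0.632]
wrist_force: [3.0, 0.9, 6.1]
width: 0.002
```

Call:
carry_out(deltas=[0,0,0,0,0,0,0,0,0,0,0,0,0,0,0,0,0,0,0,0,0,0,0,0,0,0,0,0,0,0,0,0,0,0,0])

```text
time_s: 10.17
tcp_pos: [0.5377, 0.2094, 0.1081]
eef_rot: [-0.318, -0.411, -0.575, 0.632]
wrist_force: [3.5, -0.5, 6.3]
width: -0.003
```

```bash
python3 st.py
```

```text
10.1667 [0.5377 0.2094 0.1081] gap -0.012066194358408402 F.n 7.264456401864197 [ 3.521  -0.4879  6.3378] cap in tool [-0.0121  0.0006 -0.    ]
```

Call:
carry_out(deltas=[0.001,0,0,0,0,0,0,0.002,0,0,0,0,0,0,0.003,0,0,0,0,0,0,0.004,0,0,0,0,0,0,0.005,0,0,0,0,0,0])

```text
time_s: 10.58
tcp_pos: [0.5357, 0.2097, 0.1043]
eef_rot: [-0.319, -0.411, -0.575, 0.632]
wrist_force: [4.9, -0.8, 11.1]
width: -0.002
```

```bash
python3 st.py
```

```text
10.5833 [0.5357 0.2097 0.1043] gap -0.016311478647803336 F.n 12.172940065379947 [ 4.908  -0.8232 11.1407] cap in tool [-0.0163  0.0006 -0.    ]
```

Call:
carry_out(deltas=[0.001,0,0,0,0,0,0,0.0015,0,0,0,0,0,0,0.002,0,0,0,0,0,0,0.0025,0,0,0,0,0,0,0.0025,0,0,0,0,0,0])

```text
time_s: 11.0
tcp_pos: [0.5349, 0.2098, 0.1026]
eef_rot: [-0.319, -0.411, -0.575, 0.631]
wrist_force: [5.6, -0.9, 13.0]
width: -0.005
```

```bash
python3 st.py
```

```text
11.0 [0.5349 0.2098 0.1026] gap -0.018186944364084013 F.n 14.166076086375435 [ 5.5687 -0.8594 13.0481] cap in tool [-0.0182  0.0006 -0.    ]
```

Depth is 18.2 mm at 14 N, so the plunger is at the second stop; holding there for over a second.

Call:
carry_out(deltas=[0.0003,0,0,0,0,0,0,0.0003,0,0,0,0,0,0,0.0003,0,0,0,0,0,0,0.0003,0,0,0,0,0,0,0.0003,0,0,0,0,0,0])

```text
time_s: 11.42
tcp_pos: [0.5349, 0.2099, 0.1026]
eef_rot: [-0.319, -0.411, -0.575, 0.631]
wrist_force: [4.7, -0.9, 14.9]
width: 0.002
```

Call:
carry_out(deltas=[0,0,0,0,0,0,0,0,0,0,0,0,0,0,0,0,0,0,0,0,0,0,0,0,0,0,0,0,0,0,0,0,0,0,0])

```text
time_s: 11.83
tcp_pos: [0.5349, 0.2099, 0.1026]
eef_rot: [-0.319, -0.411, -0.575, 0.631]
wrist_force: [5.8, -1.3, 13.7]
width: 0.004
```

Call:
carry_out(deltas=[0,0,0,0,0,0,0,0,0,0,0,0,0,0,0,0,0,0,0,0,0])

```text
time_s: 12.08
tcp_pos: [0.5349, 0.2099, 0.1026]
eef_rot: [-0.319, -0.411, -0.575, 0.631]
wrist_force: [4.7, -1.0, 15.2]
width: 0.005
```

```bash
python3 st.py
```

```text
12.0833 [0.5349 0.2099 0.1026] gap -0.018238777023989166 F.n 15.653682298576769 [ 4.6616 -0.9602 15.2009] cap in tool [-0.0182  0.0006  0.    ]
```

Now let it back up smoothly along its axis.

Call:
carry_out(deltas=[-0.005,0,0,0,0,0,0,-0.01,0,0,0,0,0,0,-0.016,0,0,0,0,0,0,-0.023,0,0,0,0,0,0,-0.035,0,0,0,0,0,0])

```text
time_s: 12.5
tcp_pos: [0.5492, 0.2075, 0.131]
eef_rot: [-0.317, -0.409, -0.576, 0.633]
wrist_force: [-0.6, -0.1, -1.0]
width: -0.003
```

Call:
carry_out(deltas=[-0.02,0,0,0,0,0,0,-0.04,0,0,0,0,0,0,-0.06,0,0,0,0,0,0,-0.08,0,0,0,0,0,0,-0.08,0,0,0,0,0,0])

```text
time_s: 12.92
tcp_pos: [0.5883, 0.2016, 0.205]
eef_rot: [-0.319, -0.412, -0.575, 0.631]
wrist_force: [0.0, -0.6, 0.7]
width: -0.007
```

Call:
carry_out(deltas=[0,0,0,0,0,0,0,0,0,0,0,0,0,0,0,0,0,0,0,0,0])

```text
time_s: 13.17
tcp_pos: [0.586, 0.2021, 0.2012]
eef_rot: [-0.318, -0.409, -0.576, 0.633]
wrist_force: [0.0, 0.3, -0.4]
width: 0.003
```

```bash
python3 st.py
python3 - <<'E'
from h import *
import cv2
from cell import bot
wcap("pics/w11.png")
for n in("scene","side"): cv2.imwrite(f"pics/{n}11.png",bot.capture(n)["color"])
r=lambda im,x,y,w,h,s:cv2.resize(im[y:y+h,x:x+w],None,fx=s,fy=s,interpolation=cv2.INTER_CUBIC)
d0=cv2.imread("pics/side0.png");d=cv2.imread("pics/side11.png")
cv2.imwrite("pics/z11.png",np.hstack([r(d0,190,225,110,105,3),r(d,190,225,110,105,3)]))
E
```

```text
13.1667 [0.586  0.2021 0.2012] gap 0.0931036370882711 F.n -0.3881403132877012 [ 0.0039  0.3335 -0.4139] cap in tool [ 0.0931  0.0009 -0.0001]
```

View pics/w11.png

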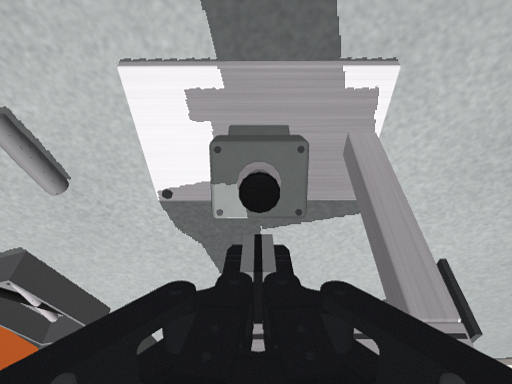

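View pics/side11.png

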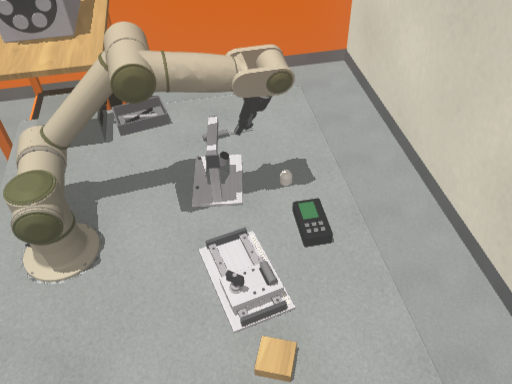

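View pics/z11.png

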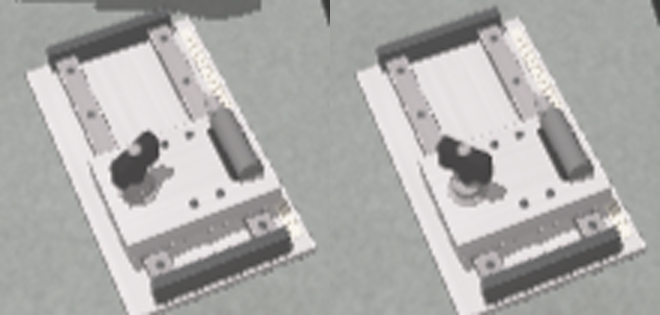

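```bash
python3 -c "
from cell import bot
print(bot.close_job())"
```

```text
the job is handed in; nothing more can be done
None
```

The job is done and handed in at about 13 s of the 64 s allowed; no verdict was reported.

- **Clamp:** I gripped the knob bar and turned it about 1.35 rad clockwise. The most it could have needed for the screw's end plus one click was about 1.0 rad. The bar followed the gripper all the way. I could not feel the click itself, since the wrist torque only changed by about 0.1 N m. Before and after pictures show the bar turned and no visible shift of the carriage.
- **First stop:** I pressed along the tilted axis to 12.1 mm depth and held about 0.8 s at 6–7 N, a little under the second asked for.
- **Second stop:** I pressed on to 18.2 mm and held about 1.1 s. The force read about 14–16 N, well below the 40 N limit.
- **Release:** The plunger was let back along its axis. The final picture shows the cap back up, and the tool stands about 93 mm clear with about 0 N on the wrist.
- **Bystanders:** The meter, wood block and white cap look unmoved in the side view. The screwdriver I saw only partly in the last wrist picture, and the arm never came near it.

**Disagreement:** the cameras differed by 3–6 mm in y on the knob and cap positions. I used averages and close-up wrist views; the low side forces while turning and the contact depth fitting the plunger spring agreed with them.

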